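# Zero the vacuum regulator and hold the vent lever level

### The job

Vent the small vacuum control box: first turn its black knob back until the pointer stands on the zero mark (the long thick line) and let go of it, and leave the vent lever alone until then. Then press the spring-loaded lever down with the fingers until it is level, at the height of the arrow on the little post, without pushing it down to its stop, and finish while still holding it there; do not disturb the timer, dish and bottle standing round the box.

Things in the scene. Friction and masses are not known exactly. Their poses are not given: they have to be found in the camera images.
- vacuum_station: grey box with a white top plate, 120 x 210 mm (x, y), 45 mm high, fixed to the worktop, turned up to 17 degrees; origin at the centre of its underside; its x axis points to its back (two hose barbs), y to the left seen from the front. On its top: the knob (axis at x 0, y +50 mm), the vent lever (along x at y -50 mm) and a thin index post (x -45, y -93 mm)
- knob_grip (a point): middle of the black knob's upright grip bar, on the knob's axis, 66 mm above the worktop. The bar is 12 mm wide (its y), 44 mm long (its x), from 53 to 79 mm high, over a round skirt of 54 mm diameter. Its pointed nose and the white line on top show its +x end, the pointer. Friction 0.05 N m; it stays where it is left
- zero_mark (a point): middle of the zero mark, the one long thick line (20 mm) among the short ticks round the knob, on the white top plate straight behind the knob's axis (45 mm from it, along the box's x)
- regulator_knob (a joint): angle of the knob in rad: 0 when the pointer stands on the zero mark, positive when it stands anticlockwise of it seen from above; starts between 0.5 and 1.35; range -0.6 to 1.9, so zero is not a stop
- lever_pad (a point): middle of the top face of the vent lever's black pad, 50 mm long (x), 34 mm wide (y), 10 mm thick. The lever points from its pivot (box x +35, y -50 mm, 85 mm high) to the front; this point is 90 mm from the pivot and 5 mm above the lever's centre line: about 123 mm high at rest, 90 mm when level. The axes turn with the lever
- index_arrow (a point): point of the 14 mm arrow on the thin upright steel index post (93 mm high) at the box's right edge; it points left to the lever at 85 mm height, where the lever's centre line is when level; the point is 29 mm from that line
- vent_lever (a joint): travel of the vent lever in rad: 0 at rest (tip raised 0.38 rad), 0.38 level, 0.62 on its lower stop. A spring pushes it up: at the pad about 3 N to start it, 7 N when level, 9 N near the stop; it returns when let go
- bench_timer: flat white timer, 68 x 62 x 19 mm, loose, close to the left side of the box; origin at the centre of its underside
- petri_dish: round dish with lid, 56 mm diameter, 15 mm high, loose, behind the box; origin at the centre of its underside
- small_bottle: small brown bottle with a black cap, 44 mm diameter, 88 mm high, loose, behind the box on the left; origin at the centre of its underside

How it is judged:
On the way, in this order (a step that is already met when the one before it is completed fails the run):
1. the knob stands on zero and has been let go (value of joint regulator_knob between -0.12 and 0.12 rad and contact force between the fingers and regulator_knob below 0.3 N), for 0.3 s.
2. the lever is pressed level by the fingers and held for half a second (value of joint vent_lever between 0.3 and 0.46 rad and contact force between the fingers and vent_lever above 1 N), for 0.5 s.
At the end, for the whole second after the job is handed in: the fingers hold the vent lever level (within 0.08 rad, 4.5 degrees, about 7 mm at the pad) and still, pressing it with more than 1 N, and the knob's pointer stands on the zero mark within 0.12 rad (7 degrees) (all of step 2 and value of joint regulator_knob between -0.12 and 0.12 rad and velocity of joint vent_lever between -0.1 and 0.1 rad/s); the arm keeps its last pose, push and grip.
It fails at once if the lever is pressed while the knob is off zero (value of joint vent_lever above 0.1 rad and not (value of joint regulator_knob between -0.12 and 0.12 rad)).
It fails at once if the lever is pushed down to its stop (value of joint vent_lever above 0.6 rad).
It fails at once if the timer, dish or bottle is disturbed (moved more than 20 mm or the bottle tipped) (distance of any of bench_timer, petri_dish, small_bottle from where it was at the start of the episode above 0.02 m or angle between small_bottle's own z axis and vertical above 0.3 rad).
It also fails if it takes over 38 s, if anything falls off the work surface, if the arm or the gripper's body presses on something with over 40 N, if the wrist force passes 120 N, or if a joint passes its speed limit or range.

### The arm

A 6-joint arm with a two-finger parallel gripper is mounted at the origin on a cart in front of the work surface, level with it; the furniture and walls round the work are solid. World frame = base frame: x ahead of the robot, y to its left, z up, the work surface at z = 0. Lengths are in m, angles in rad, forces in N, time in s.
With the tool pointing down it reaches from about 0.425 to 0.95 m from the base axis. Payload 3.5 kg.
Tool frame: the origin (TCP) lies on the centre line of the jaws, within the pads' length; the fingertips stand 14 mm ahead of it and the grasp point (between the pads) lies 5 mm behind it (ctrl.finger_overhang is the distance from the TCP to the fingertips, in m); z points along the fingers, y is the line along which they close (so a half turn about z gives the same grasp; the last joint's range is limited). The gripper opens to 85 mm and grips with 20 to 120 N. Pads are 22 mm wide; open, the fingers measure 114 mm over their backs; the gripper's body (76 mm by 85 mm) begins 54 mm behind the grasp point. The pads swing forward as they close: fully open they stand 13 mm farther back than shut.
Start: joints at [1.037, 0.286, 1.577, -0, 1.279, -0.15], TCP at [0.253, 0.626, 0.245] pointing down, gripper open.
Joint ranges: [-2.77, 2.77], [-0.9, 2.22], [0.21, 2.48], [-1.53, 4.67], [0.24, 2.81], [-2.84, 2.84]. Speed limits (rad/s): [2.79, 2.79, 3.14, 3.14, 3.14, 3.14].

### API

Orientations are given as a unit quaternion [x, y, z, w].
In Python, from plant import ctrl gives the robot as it stands.
- The arm moves only by the tool send_rows, never from a script. Its argument "moves" is text: rows parted by semicolons, each of 7 numbers parted by spaces: the turn, a rotation vector about the tool's x, y, z in units of 360 degrees (1.0 is 360 degrees), then the shift along the tool's x, y, z in units of 20 cm (1.0 is 20 cm), then the gripper's target within -1 to 1 (fully open at 1, half-way at 0, shut at -1). A call has 1 to 12 rows; each row is the pose to reach, as a shift and turn from the pose commanded when the call began, along the tool's axes at that moment, turning the shorter way round; what a row does not reach only later rows make up. A row lasts 1/8 s, in which the tool goes at most 62.5 mm and 10.7 degrees, less where a joint would pass 70% of its speed; a pose out of reach is approached as far as the arm can. A call with a number of a shift or a turn outside -1 to 1 is refused whole. A call with a gripper value outside its range is refused whole. The fingers move at their own pace and stop on an object; "newtons" is the grip in N (left out, the last holds). Time passes only in rows, so rows that repeat a pose let the fingers close. It gives the time, the measured TCP pose, the force, the opening and the grip force at its end, in the units of the state.
- ctrl.get_state(): the state, without advancing time (a new reading comes with each control period).
- ctrl.read_camera(name): name is "side" or "top"; returns a dict with "image" (480x640x3 uint8, red, green, blue), "fovy" (degrees; the focal length in pixels is half the picture's height over the tangent of half this angle, whatever the lens; pixels are square), "cx", "cy" (the principal point, pixels), "extrinsics" (4x4, takes a point from camera to world coordinates). Camera axes: x right, y up, looking along -z (the intrinsics and any distortion apply to the point x, -y, -z); pixel columns grow to the right and rows downward; lengths in m; the calibration is good to about 2 mm. A picture is of the moment at which its call begins. There is no depth.
- ctrl.sign_off(): hands the job in; it is judged then, once.
The state is a dict: "time": time; "qpos": joint angles; "dq": joint speeds; "joint_efforts": joint torques, N m; "eef_pos": TCP position; "tcp_rot": TCP orientation; "contact_force": force on the tool from outside, world axes, zero at the start; "wrist_torque": the same for the moment, N m; "opening": opening from 0.0 (shut) to 1.0 (fully open); "finger_force": force on a finger pad.
Only numpy, scipy, OpenCV 4.12 (cv2) and the standard library are available. Lean on these libraries where they do the work, as an engineer would, in place of code of your own. Each camera call takes 0.05 s, during which the arm holds its last target. There are 200 camera calls.

## Working session

There is one attempt and no reset: what is moved stays moved. The work goes in short steps, Python scripts to look and compute and a tool call to move; the robot and the scene stay as the last step left them, time stands still between calls to the robot, and variables do not carry over. Pictures are saved under pics/ and viewed, at most 10 in all, crops included, and the job is handed in when it is done.

Besides the shell and the picture viewer there is one more tool, called after "Request:" as name(argument=value, ...) on one line, values as JSON. send_rows: Moves the arm, as the interface text tells. Its arguments: {"type":"object","properties":{"moves":{"type":"string"},"newtons":{"type":"number"}},"required":["moves"]}

```bash
mkdir -p pics; cat > h.py <<'E'
import numpy as np,cv2
from plant import ctrl
def K(c):
    f=240/np.tan(np.radians(c['fovy'])/2); return f
def ray(c,u,v):
    f=K(c);E=np.array(c['extrinsics']);d=E[:3,:3]@np.array([(u-c['cx'])/f,-(v-c['cy'])/f,-1]);return E[:3,3],d
def onz(c,u,v,z):
    o,d=ray(c,u,v);return o+d*(z-o[2])/d[2]
def proj(c,p):
    E=np.array(c['extrinsics']);q=E[:3,:3].T@(np.array(p)-E[:3,3]);f=K(c);return c['cx']+f*q[0]/-q[2],c['cy']-f*q[1]/-q[2]
def save(c,n): cv2.imwrite(n,cv2.cvtColor(c['image'],cv2.COLOR_RGB2BGR))
E
python3 - <<'E'
from h import *
for n in('top','side'):
    c=ctrl.read_camera(n);save(c,f'pics/{n}0.png');print(n,{k:v for k,v in c.items() if k!='image'})
s=ctrl.get_state();print(s)
E
```

```text
top {'fovy': 49.93511963302348, 'cx': 327.37708972048114, 'cy': 241.58489974801728, 'extrinsics': array([[-0.02977668,  0.99794057, -0.05681513,  0.5301095 ],
       [-0.99953667, -0.0293692 ,  0.00799381,  0.37907143],
       [ 0.00630873,  0.05702684,  0.99835271,  0.94628958],
       [ 0.        ,  0.        ,  0.        ,  1.        ]])}
side {'fovy': 53.86970724719029, 'cx': 329.8257312593884, 'cy': 242.06560632833552, 'extrinsics': array([[ 0.96040342,  0.12805675, -0.24744037,  0.39602608],
       [-0.27802113,  0.38262055, -0.88108216, -0.36637287],
       [-0.01815274,  0.91498797,  0.40307257,  0.43905972],
       [ 0.        ,  0.        ,  0.        ,  1.        ]])}
{'time': 0.1, 'qpos': array([ 1.03699294e+00,  2.87108059e-01,  1.57809820e+00, -8.45149372e-06,
        1.27858256e+00, -1.50007648e-01]), 'dq': array([ 0.00030617, -0.00098339, -0.00409108, -0.00029719,  0.00095552,
        0.00016708]), 'joint_efforts': array([ 1.97269619e-04, -4.07293510e+01, -2.93700743e+01, -1.38706787e-04,
        3.41455489e-03, -8.02079597e-06]), 'eef_pos': array([0.25242541, 0.62539024, 0.2440282 ]), 'tcp_rot': array([ 1.90720956e-01,  9.81643678e-01, -1.03588289e-03, -3.64358558e-04]), 'contact_force': array([-0.11903533, -0.47080422,  0.38230796]), 'wrist_torque': array([0.03610108, 0.01396105, 0.04254317]), 'finger_force': 0.0, 'opening': 0.9984505013397235}
```

View pics/top0.png

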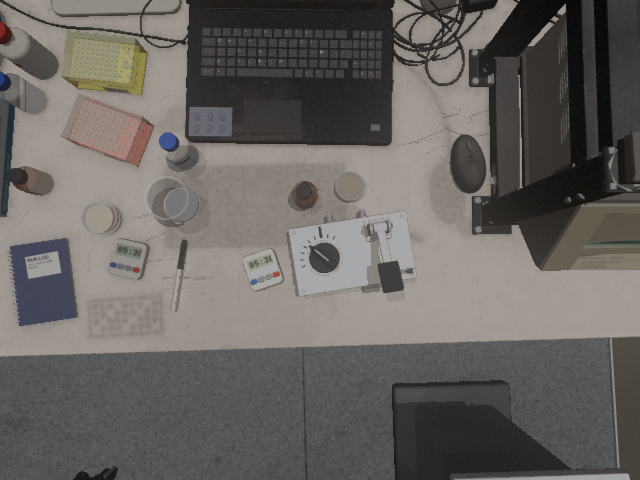

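View pics/side0.png

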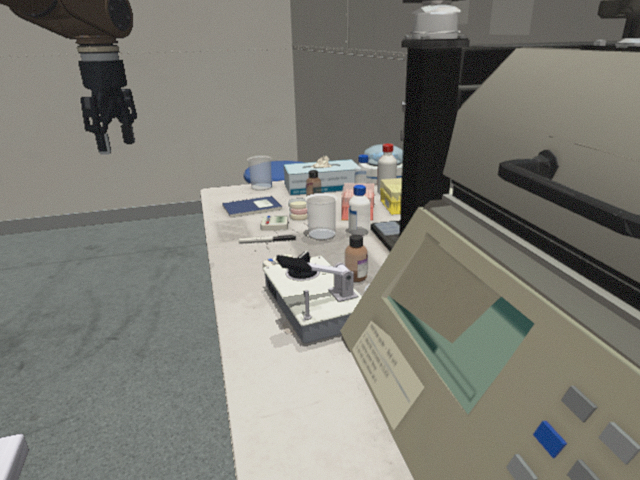

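The top view shows the box centred near (352,252), the knob at (323,258), the zero mark at about (320,232), the lever pad at (391,277), the timer at (262,270), the bottle at (305,195) and the dish at (350,186). I'll take a closer crop and measure.

```bash
python3 - <<'E'
from h import *
c=ctrl.read_camera('top');im=c['image'];
hsv=cv2.cvtColor(im,cv2.COLOR_RGB2HSV)
m=((hsv[...,2]>185)&(hsv[...,1]<25)).astype('uint8');roi=np.zeros_like(m);roi[200:305,284:425]=1;m*=roi
m=cv2.morphologyEx(m,cv2.MORPH_OPEN,np.ones((3,3)))
cs,_=cv2.findContours(m,0,1);k=max(cs,key=cv2.contourArea);r=cv2.minAreaRect(cv2.convexHull(k));b=cv2.boxPoints(r)
print(b);W=np.array([onz(c,u,v,.045) for u,v in b]);print(W,W.mean(0))
g=cv2.cvtColor(im,cv2.COLOR_RGB2GRAY)
crop=cv2.resize(im[195:305,280:425],None,fx=5,fy=5,interpolation=cv2.INTER_CUBIC)
cv2.imwrite('pics/crop.png',crop[...,::-1])
E
```

```text
Traceback (most recent call last):
ValueError: max() iterable argument is empty
```

```bash
python3 - <<'E'
from h import *
c=ctrl.read_camera('top');im=c['image'];
print(im[280,310],im[240,300],im[300,350],im[240,280])
g=im.astype(int);m=((g[...,2]>g[...,0]-4)&(g.min(2)>140)).astype('uint8');roi=np.zeros_like(m);roi[205:300,284:425]=1;m*=roi
m=cv2.morphologyEx(m,cv2.MORPH_OPEN,np.ones((3,3)))
cs,_=cv2.findContours(m,0,1);k=max(cs,key=cv2.contourArea);r=cv2.minAreaRect(cv2.convexHull(k));b=cv2.boxPoints(r)
print(b);W=np.array([onz(c,u,v,.045) for u,v in b]);print(W,W.mean(0))
for i in range(4):print(np.linalg.norm(W[i]-W[i-1]))
o=cv2.polylines(im.copy(),[b.astype(int)],True,(255,0,0))
im=np.vstack
a=cv2.resize(c['image'][195:305,280:425],None,fx=5,fy=5,interpolation=cv2.INTER_CUBIC)
s=(b-[280,195])*5
cv2.polylines(a,[s.astype(int)],True,(255,0,0))
cv2.imwrite('pics/crop.png',a[...,::-1])
E
```

```text
[169 168 171] [167 167 170] [162 156 150] [139 133 127]
[[288.98907 229.68178]
 [372.88147 216.25899]
 [383.29022 281.3136 ]
 [299.39783 294.7364 ]]
[[0.6042707  0.43849671 0.045     ]
 [0.62360816 0.29059235 0.045     ]
 [0.50912309 0.276396   0.045     ]
 [0.49020797 0.42329494 0.045     ]] [0.55680248 0.357195   0.045     ]
0.11507127904541196
0.1491631272009227
0.11536190582334077
0.14811171240041276
```

View pics/crop.png

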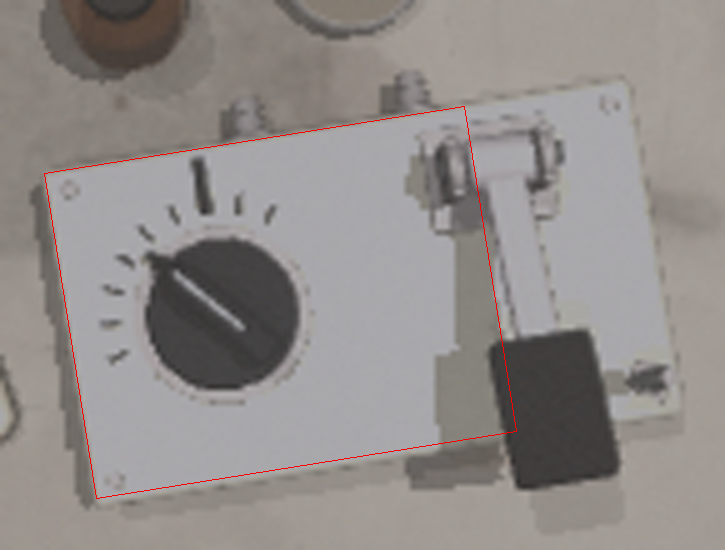

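The crop shows the plate corners at about (45,173), (630,78), (680,410) and (97,498). The knob skirt is centred at (223,312), and its white line runs from (172,272) to (244,330). The zero mark runs from (197,158) to (207,213), and the pad is centred at about (555,408).

```bash
python3 - <<'E'
from h import *
c=ctrl.read_camera('top')
P=lambda u,v,z:onz(c,280+(u+.5)/5-.5,195+(v+.5)/5-.5,z)
C=[P(45,173,.045),P(630,78,.045),P(680,410,.045),P(97,498,.045)]
ctr=np.mean(C,0)
xd=(C[0]+C[1]-C[2]-C[3]);yd=C[0]+C[3]-C[1]-C[2]
print('ctr',ctr,'len',np.linalg.norm(xd)/2,np.linalg.norm(yd)/2,'yaw',np.arctan2(xd[1],xd[0]),np.arctan2(-yd[0],yd[1]))
y=(np.arctan2(xd[1],xd[0])*.36+np.arctan2(-yd[0],yd[1])*.64)
R=np.array([[np.cos(y),-np.sin(y)],[np.sin(y),np.cos(y)]])
f=lambda a,b:ctr[:2]+R@[a,b]
print('yaw',y,'knob model',f(0,.05),'skirt',P(223,312,.053),'zero model',f(.045,.05),'meas',P(202,186,.045))
a,b=P(172,272,.079),P(244,330,.079);d=a-b
print('linemid',(a+b)/2,'knob angle',np.arctan2(d[1],d[0])-y)
z=P(202,186,.045)-P(223,312,.053);print('zero dir',np.arctan2(z[1],z[0]))
print('pad model',f(.035-.0817,-.05),'level',f(-.055,-.05),'meas',P(555,408,.123))
for n,u,v in(('bottle',305,195),('timer',262,270)):print(n,onz(c,u,v,.08 if n=='bottle' else .019))
E
```

```text
ctr [0.5611418 0.328856  0.045    ] len 0.11634312453488009 0.20704415894306932 yaw 0.12144648674722583 0.12585076784631555
yaw 0.12426522665064324 knob model [0.55494451 0.37847045] skirt [0.55436333 0.37821884 0.053     ] zero model [0.59959752 0.384048  ] meas [0.59895657 0.38427132 0.045     ]
linemid [0.55751271 0.38318734 0.079     ] knob angle 0.7389113641210009
zero dir 0.13490202789034306
pad model [0.52099918 0.27345328] level [0.51276318 0.27242453] meas [0.51871898 0.27332724 0.123     ]
bottle [0.65942434 0.40762448 0.08      ]
timer [0.53527002 0.49046413 0.019     ]
```

```bash
cat >> h.py <<'E'
from scipy.spatial.transform import Rotation as Ro
def go(p,yaw=None):
    s=ctrl.get_state();R=Ro.from_quat(s['tcp_rot']);sh=R.inv().apply(np.array(p)-s['eef_pos'])/.2
    x=R.apply([1,0,0]);cur=np.arctan2(x[1],x[0]);t=[0,0,0]
    if yaw is not None:
        g=Ro.from_euler('z',yaw)*Ro.from_matrix(np.diag([1,-1,-1])); t=(R.inv()*g).as_rotvec()/2/np.pi
    print(f"t={s['time']:.2f} pos",s['eef_pos'].round(4),'yaw',round(cur,3),'q',s['qpos'].round(2),'F',s['contact_force'].round(2),'op',round(s['opening'],3),'| turn',np.round(t,4),'shift',sh.round(3))
E
python3 -c "
from h import *
print(ctrl.finger_overhang)
go([.5545,.3785,.15],.864+np.pi);go([.5545,.3785,.073],.864+np.pi)"
```

```text
0.014
t=0.25 pos [0.2526 0.6256 0.2447] yaw 2.758 q [ 1.04  0.29  1.58 -0.    1.28 -0.15] F [ 0.17  0.19 -0.14] op 1.001 | turn [-1.000e-04 -1.000e-04 -1.986e-01] shift [-1.863 -0.58   0.474]
t=0.25 pos [0.2526 0.6256 0.2447] yaw 2.758 q [ 1.04  0.29  1.58 -0.    1.28 -0.15] F [ 0.17  0.19 -0.14] op 1.001 | turn [-1.000e-04 -1.000e-04 -1.986e-01] shift [-1.863 -0.58   0.859]
```

Request:
send_rows(moves="0 0 -0.1986 -0.93 -0.29 0 0;0 0 -0.1986 -0.93 -0.29 0 0;0 0 -0.1986 -0.93 -0.29 0 0;0 0 -0.1986 -0.93 -0.29 0 0;0 0 -0.1986 -0.93 -0.29 0 0;0 0 -0.1986 -0.93 -0.29 0 0;0 0 -0.1986 -0.93 -0.29 0 0;0 0 -0.1986 -0.93 -0.29 0 0")

```text
time: 1.25
eef_pos: [0.4034, 0.5024, 0.2452]
tcp_rot: [-0.418, 0.908, -0.0, -0.0]
contact_force: [-0.4, -0.0, 0.5]
opening: 0.5
finger_force: 0.0
```

```bash
python3 -c "
from h import *
go([.5545,.3785,.13],.864+np.pi)"
```

```text
t=1.25 pos [0.4034 0.5024 0.2452] yaw -2.279 q [ 0.74  0.22  1.66  0.    1.27 -1.7 ] F [-0.43 -0.05  0.48] op 0.5 | turn [ 0.     -0.     -0.0003] shift [-0.021 -0.977  0.576]
```

Request:
send_rows(moves="0 0 0 -0.021 -0.977 0 0;0 0 0 -0.021 -0.977 0 0;0 0 0 -0.021 -0.977 0.1 0;0 0 0 -0.021 -0.977 0.35 0;0 0 0 -0.021 -0.977 0.57 0;0 0 0 -0.021 -0.977 0.57 0;0 0 0 -0.021 -0.977 0.57 0")

```text
time: 2.12
eef_pos: [0.5556, 0.3795, 0.1333]
tcp_rot: [-0.418, 0.908, 0.0, 0.001]
contact_force: [-0.5, -0.4, 0.0]
opening: 0.501
finger_force: 0.0
```

```bash
python3 - <<'E'
from h import *
go([.5545,.3785,.073],.864+np.pi)
c=ctrl.read_camera('top');d=ctrl.read_camera('side')
a=cv2.resize(c['image'][195:305,280:425],(580,440));b=cv2.resize(d['image'][160:350,210:400],(440,440))
o=cv2.resize(np.hstack([a,b]),(800,345));cv2.imwrite('pics/near.png',o[...,::-1])
E
```

```text
t=2.12 pos [0.5556 0.3795 0.1333] yaw -2.278 q [ 0.45  0.38  1.67 -0.    1.09 -1.99] F [-0.49 -0.43  0.03] op 0.501 | turn [-0.0002  0.0004 -0.0001] shift [0.008 0.001 0.301]
```

View pics/near.png

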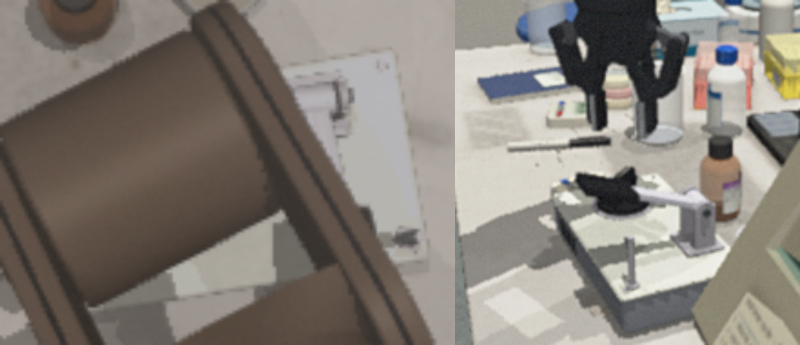

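The side crop shows the open fingers, tips at (598,128) and (645,135), straddling the line above the knob at (615,190). The arm hides the top view. Next I descend.

Request:
send_rows(moves="0 0 0 0.007 0 0.1 0;0 0 0 0.007 0 0.2 0;0 0 0 0.007 0 0.29 0;0 0 0 0.007 0 0.29 0;0 0 0 0.007 0 0.29 0")

```text
time: 2.85
eef_pos: [0.5541, 0.3778, 0.0732]
tcp_rot: [-0.419, 0.908, -0.0, 0.0]
contact_force: [-0.5, 0.2, 0.5]
opening: 0.501
finger_force: 0.0
```

```bash
python3 -c "
from h import *
go([.5545,.3785,.073],.864+np.pi)"
```

```text
t=2.85 pos [0.5541 0.3778 0.0732] yaw -2.278 q [ 0.45  0.45  1.69 -0.    0.99 -1.99] F [-0.48  0.16  0.52] op 0.501 | turn [-0.  0.  0.] shift [-0.004  0.001  0.001]
```

Close.

Request:
send_rows(moves="0 0 0 0 0 0 -1;0 0 0 0 0 0 -1;0 0 0 0 0 0 -1;0 0 0 0 0 0 -1;0 0 0 0 0 0 -1;0 0 0 0 0 0 -1", newtons=25)

```text
time: 3.6
eef_pos: [0.5533, 0.3791, 0.0746]
tcp_rot: [-0.419, 0.908, 0.001, 0.0]
contact_force: [-4.3, 3.1, 2.3]
opening: 0.134
finger_force: 29.6
```

Request:
send_rows(moves="0 0 0.02 0 0 0 -1;0 0 0.04 0 0 0 -1;0 0 0.06 0 0 0 -1;0 0 0.08 0 0 0 -1;0 0 0.1 0 0 0 -1;0 0 0.1175 0 0 0 -1;0 0 0.1175 0 0 0 -1;0 0 0.1175 0 0 0 -1;0 0 0.1175 0 0 0 -1")

```text
time: 4.72
eef_pos: [0.5531, 0.3792, 0.0746]
tcp_rot: [-0.063, 0.998, 0.001, -0.0]
contact_force: [-4.0, 3.9, 3.3]
opening: 0.133
finger_force: 29.6
```

```bash
python3 -c "
from h import *
print(ctrl.get_state()['wrist_torque'])
go([.5545,.3785,.073],.125+np.pi)"
```

```text
[ 0.49263514  0.66073719 -0.00326707]
t=4.72 pos [0.5531 0.3792 0.0746] yaw -3.016 q [ 0.45  0.45  1.69  0.    1.   -1.25] F [-4.05  3.86  3.33] op 0.133 | turn [ 0.0004 -0.0001  0.0001] shift [-0.006 -0.005  0.008]
```

Request:
send_rows(moves="0 0 0 0 0 0 0;0 0 0 0 0 0 0;0 0 0 0 0 0 0;0 0 0 0 0 0 0;0 0 0 0 0 -0.15 0;0 0 0 0 0 -0.4 0;0 0 0 0 0 -0.65 0;0 0 0 0 0.3 -0.8 0;0 0 0 0 0.6 -0.8 0;0 0 0 0 0.9 -0.8 0;0 0 0 0 1 -0.8 0;0 0 0 0 1 -0.8 0")

```text
time: 6.22
eef_pos: [0.5279, 0.5774, 0.2325]
tcp_rot: [-0.064, 0.998, -0.0, -0.0]
contact_force: [-0.4, 0.2, 0.9]
opening: 0.499
finger_force: 0.0
```

```bash
python3 - <<'E'
from h import *
go([.5128,.2725,.16])
c=ctrl.read_camera('top');d=ctrl.read_camera('side')
a=cv2.resize(c['image'][195:305,280:425],(580,440),interpolation=cv2.INTER_CUBIC);b=cv2.resize(d['image'][160:350,210:400],(440,440))
o=cv2.resize(np.hstack([a,b]),(800,345));cv2.imwrite('pics/after.png',o[...,::-1])
E
```

```text
t=6.22 pos [0.5279 0.5774 0.2325] yaw -3.013 q [ 0.7   0.53  1.28 -0.    1.33 -1.  ] F [-0.43  0.16  0.87] op 0.499 | turn [0 0 0] shift [ 0.27  -1.502  0.363]
```

View pics/after.png

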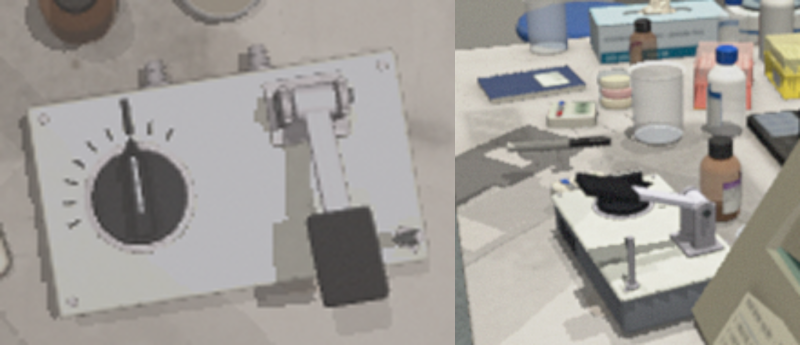

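The pointer, with its line from (133,162) to (141,213), now stands on the zero mark at (127,115), and nothing else was moved. I'll shut the fingers and go above the pad.

Request:
send_rows(moves="0 0 0 0.1 -0.3 0 -1;0 0 0 0.1 -0.6 0 -1;0 0 0 0.15 -0.9 0 -1;0 0 0 0.2 -1 0 -1", newtons=25)

```text
time: 6.82
eef_pos: [0.5147, 0.3679, 0.2336]
tcp_rot: [-0.06, 0.998, -0.0, 0.0]
contact_force: [0.2, 0.1, 0.7]
opening: -0.001
finger_force: 0.0
```

Request:
send_rows(moves="0 0 0 0.07 -0.3 0 -1;0 0 0 0.07 -0.5 0 -1;0 0 0 0.07 -0.5 0.2 -1;0 0 0 0.07 -0.5 0.35 -1;0 0 0 0.07 -0.5 0.35 -1;0 0 0 0.07 -0.5 0.35 -1")

```text
time: 7.58
eef_pos: [0.5136, 0.2712, 0.1649]
tcp_rot: [-0.062, 0.998, 0.0, 0.001]
contact_force: [-0.2, -0.6, 0.2]
opening: -0.0
finger_force: 0.0
```

```bash
python3 - <<'E'
from h import *
go([.5128,.2725,.104])
E
```

```text
t=7.58 pos [0.5136 0.2712 0.1649] yaw -3.017 q [ 0.31  0.16  1.88 -0.    1.1  -1.38] F [-0.17 -0.55  0.19] op -0.0 | turn [0 0 0] shift [0.004 0.007 0.304]
```

Request:
send_rows(moves="0 0 0 0.004 0.007 0.06 -1;0 0 0 0.004 0.007 0.12 -1;0 0 0 0.004 0.007 0.16 -1;0 0 0 0.004 0.007 0.2 -1;0 0 0 0.004 0.007 0.24 -1;0 0 0 0.004 0.007 0.27 -1;0 0 0 0.004 0.007 0.29 -1;0 0 0 0.004 0.007 0.3 -1;0 0 0 0.004 0.007 0.3 -1;0 0 0 0.004 0.007 0.3 -1")

```text
time: 8.82
eef_pos: [0.5106, 0.2731, 0.1033]
tcp_rot: [-0.063, 0.998, -0.0, -0.002]
contact_force: [-5.4, -0.2, 7.2]
opening: -0.004
finger_force: 3.6
```

```bash
python3 - <<'E'
from h import *
go([.5128,.2725,.104])
d=ctrl.read_camera('side')
ps=np.array
y=.125;R=np.array([[np.cos(y),-np.sin(y)],[np.sin(y),np.cos(y)]]);f=lambda a,b,z:[*(ps([.5611,.3289])+R@[a,b]),z]
a=cv2.resize(d['image'][220:350,240:400],None,fx=5,fy=4.6,interpolation=cv2.INTER_CUBIC)
# predicted when level: pad right edge top front/back corners, and arrow point
for p in(f(-.08,-.067,.09),f(-.03,-.067,.09),f(-.08,-.067,.08),f(-.03,-.067,.08),f(-.045,-.079,.085)):
    u,v=proj(d,p);cv2.circle(a,(int((u-240)*5+2),int((v-220)*4.6+2)),3,(255,0,0),-1)
cv2.imwrite('pics/lev.png',a[...,::-1])
E
```

```text
t=8.82 pos [0.5106 0.2731 0.1033] yaw -3.016 q [ 0.32  0.24  1.92  0.    0.99 -1.38] F [-5.39 -0.19  7.23] op -0.004 | turn [0 0 0] shift [-0.01  -0.004 -0.004]
```

View pics/lev.png

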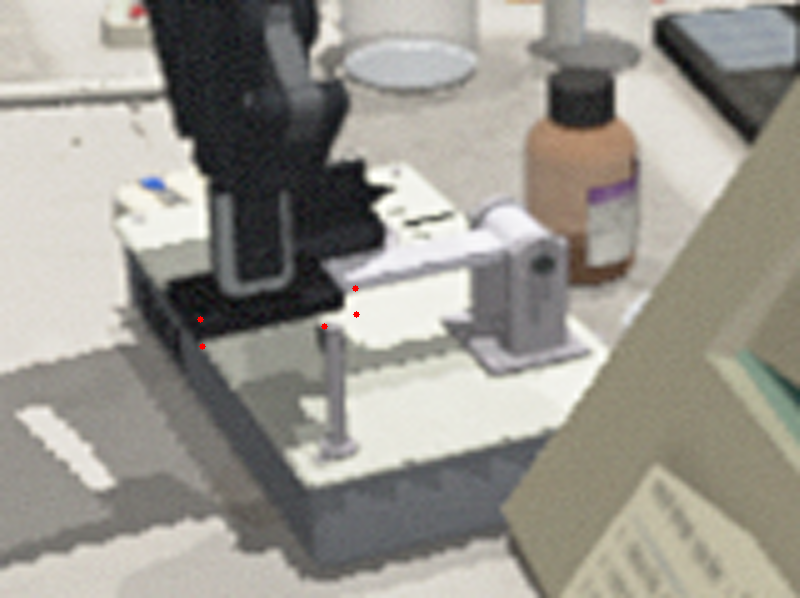

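The side crop shows the fingers on the pad. The pad's lower edge runs from (185,340) to (345,305) and looks nearly level, the arrow is at (322,336) and the post top at (333,322). I'll check the height against the arrow numerically.

```bash
python3 - <<'E'
from h import *
d=ctrl.read_camera('side');ps=np.array
y=.125;R=np.array([[np.cos(y),-np.sin(y)],[np.sin(y),np.cos(y)]]);f=lambda a,b,z:[*(ps([.5611,.3289])+R@[a,b]),z]
S=lambda p:tuple(np.round((ps(proj(d,p))-[240,220])*[5,4.6]+2).astype(int))
for n,p in dict(posttop=f(-.045,-.093,.093),postbase=f(-.045,-.093,.045),arrow=f(-.045,-.079,.085),pfr=f(-.06,-.105,.045),pbr=f(.06,-.105,.045),pfr0=f(-.06,-.105,0),pfl=f(-.06,.105,.045)).items(): print(n,S(p))
a=cv2.cvtColor(cv2.resize(d['image'][220:350,240:400],None,fx=5,fy=4.6,interpolation=cv2.INTER_CUBIC),cv2.COLOR_RGB2GRAY)
def lev(th): # pad bottom right corners, at joint travel th
    t=.38-th; q=lambda L,h:f(.035-L*np.cos(t)+-h*np.sin(t)*-1,-.067,.085+L*np.sin(t)+h*np.cos(t))
    return [S(q(L,-.005)) for L in(.115,.065)]
for th in(.25,.3,.38,.46):
    A,B=lev(th);print(th,A,B,'slope',(B[1]-A[1])/(B[0]-A[0]))
xs=[];
for x in range(200,340,8):
    col=a[270:380,x].astype(int); i=np.where((col[:-1]<70)&(col[1:]>=70))[0]; xs.append((x,270+int(i[0]) if len(i) else -1))
print(xs,np.polyfit(*ps([p for p in xs if p[1]>0]).T,1))
E
```

```text
posttop (np.int64(340), np.int64(325))
postbase (np.int64(345), np.int64(452))
arrow (np.int64(324), np.int64(327))
pfr (np.int64(313), np.int64(481))
pbr (np.int64(670), np.int64(398))
pfr0 (np.int64(319), np.int64(596))
pfl (np.int64(117), np.int64(216))
0.25 (np.int64(200), np.int64(306)) (np.int64(355), np.int64(292)) slope -0.09032258064516129
0.3 (np.int64(200), np.int64(322)) (np.int64(355), np.int64(301)) slope -0.13548387096774195
0.38 (np.int64(202), np.int64(346)) (np.int64(357), np.int64(314)) slope -0.2064516129032258
0.46 (np.int64(206), np.int64(370)) (np.int64(359), np.int64(328)) slope -0.27450980392156865
[(200, 340), (208, 337), (216, 335), (224, 333), (232, 332), (240, 280), (248, 281), (256, 279), (264, 278), (272, 276), (280, 273), (288, 320), (296, 319), (304, 317), (312, 314), (320, 311), (328, 310), (336, 309)] [-1.47058824e-01  3.47411765e+02]
```

The slope gives about 0.40 rad and the height about 0.365 rad, so the lever is level. I'll hold it there and confirm that it stays steady.

Request:
send_rows(moves="0 0 0 0 0 0 -1;0 0 0 0 0 0 -1;0 0 0 0 0 0 -1;0 0 0 0 0 0 -1;0 0 0 0 0 0 -1;0 0 0 0 0 0 -1;0 0 0 0 0 0 -1;0 0 0 0 0 0 -1")

```text
time: 9.93
eef_pos: [0.5107, 0.273, 0.1033]
tcp_rot: [-0.063, 0.998, -0.0, -0.002]
contact_force: [-5.8, -1.6, 6.1]
opening: -0.002
finger_force: 3.6
```

```bash
python3 - <<'E'
from h import *
go([.5128,.2725,.104])
print(ctrl.sign_off())
E
```

```text
t=9.93 pos [0.5107 0.273  0.1033] yaw -3.016 q [ 0.32  0.24  1.92  0.    0.99 -1.38] F [-5.84 -1.64  6.06] op -0.002 | turn [0 0 0] shift [-0.01  -0.004 -0.004]
the job is handed in; nothing more can be done
None
```

I turned the knob back to its zero mark and let go of it; the fingers now hold the vent lever level (about 0.37–0.40 rad by camera, pressing with about 6 N). The job was handed in at about 10 s, but sign-off returned no verdict.

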